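# Set the portion counter to four

### The job

Four dessert cups are set out, so set the portion counter to four: turn the bar grip of the square counter until the number with four dots stands in the middle of its little window, then let go. Leave the dial of the oblong counter with the round knob as it is.

Things in the scene. Friction and masses are not known exactly. Their poses are not given: they have to be found in the camera images.
- square_counter: Portion counter to be set: square grey plastic housing, 150 x 150 x 24 mm high, fixed to the table, turned up to 0.5 rad from the table's axes. Origin: centre of its underside, on the dial's vertical axis; z up. Its top has a black bar grip in the middle and a number window towards its +x edge (far side from the robot). The two counters stand one left, one right, in either order.
- square_grip (a point): Middle of the black bar grip, on the dial's vertical axis, 52 mm above the table. The bar is 46 mm long, 16 mm thick and reaches from 30 to 72 mm above the table; below it a round foot of 42 mm diameter, 24 to 30 mm above the table. This point's x axis runs along the bar and turns with it.
- square_window (a point): Middle of the steel-framed window in the square counter's top, 48 mm from the dial's axis along the housing's +x; opening 28 mm (housing x) by 32 mm. Through it shows a white drum face that turns with the grip and bears the numbers 1 to 6 as black dots laid out as on dice.
- square_dial (a joint): Turn of drum and bar grip, rad, growing clockwise seen from above, stops at 0 and 3.5. Number n is in mid-window at 0.7 x (n-1): four dots at 2.1. The bar lies along the housing's x at 0, turned clockwise from it by this value otherwise. Starts at 0.7 to 1.5, so turn it clockwise 0.6 to 1.4 rad, in one grasp. Light friction (0.06 N m), no clicks, no spring: stays where left.
- oblong_mark (a point): White mark on top of the round black knob (44 mm diameter, top 54 mm above the table) of the other counter, to be left alone: oblong grey housing 150 x 240 mm, 24 mm high, fixed, with a like window. The mark is 18 mm from that knob's axis and moves if the knob is turned.
There are look-alikes about, which are no part of the job. Leave any pink or yellow look-alike of the square_counter alone.

How it is judged:
By the outcome, as a careful person would: the job done as asked, in the order asked, and still so for the second after the job is handed in, with the robot touching nothing.
It also fails if it takes over 32 s, if anything falls off the work surface, if the arm or the gripper's body presses on something with over 40 N, if the wrist force passes 120 N, or if a joint passes its speed limit or range.

### The arm

A 7-joint arm with a two-finger parallel gripper is mounted at the origin on the work surface. World frame = base frame: x ahead of the robot, y to its left, z up, the work surface at z = 0. Lengths are in m, angles in rad, forces in N, time in s.
With the tool pointing down it reaches from about 0.4 to 0.925 m from the base axis. Payload 5.6 kg.
Tool frame: the origin (TCP) lies at the very end of the fingers, on their centre line; the grasp point (between the pads) lies 19 mm behind it; z points along the fingers, y is the line along which they close (so a half turn about z gives the same grasp; the last joint's range is limited). The gripper opens to 85 mm and grips with 20 to 120 N. Pads are 22 mm wide; open, the fingers measure 114 mm over their backs; the gripper's body (76 mm by 85 mm) begins 54 mm behind the grasp point. The pads swing forward as they close: fully open they stand 13 mm farther back than shut.
Start: joints at [1.283, 0.468, -0.012, 1.603, 0.006, 1.071, -0.056], TCP at [0.157, -0.631, 0.231] pointing down, gripper open.
Joint ranges: [-2.53, 2.53], [-0.31, 2.02], [-1.57, 1.55], [0.28, 2.44], [-1.29, 4.43], [0.15, 1.84], [-2.92, 2.92]. Speed limits (rad/s): [2.57, 2.57, 3.14, 3.14, 3.14, 3.14, 3.14].

### API

Orientations are given as a rotation vector (axis times angle).
In Python, from station import robot, optics gives the robot as it stands.
- The arm moves only by the tool servo_tool, never from a script. Its arguments are lists of equal length, an entry for each row: "twist": the turn, a rotation vector about the tool's x, y, z in degrees, a list of three; "offset": the shift along the tool's x, y, z in m, a list of three; "gripper": the gripper command: -1 is shut, 1 is fully open, values between are in proportion. In form: {"twist": [[wx, wy, wz], ...], "offset": [[x, y, z], ...], "gripper": [gripper, ...]}. A call has 1 to 20 rows; each row shifts and turns the commanded pose from where the row before left it, along the tool's axes as they then stand; what a row does not reach is not made up. A row lasts 1/10 s, in which the tool goes at most 50 mm and 8.59 degrees, less where a joint would pass 70% of its speed; a pose out of reach is approached as far as the arm can. A call with a gripper value outside its range is refused whole. The fingers move at their own pace and stop on an object; "squeeze" is the grip in N (left out, the last holds). Time passes only in rows, so rows that do not move let the fingers close. It gives the time, the measured TCP pose, the force, the opening and the grip force at its end, in the units of the state.
- robot.read_state(): the state, without advancing time (a new reading comes with each control period).
- optics.snapshot(name): name is "side" or "top"; returns the picture (420x560x3 uint8, red, green, blue); there is no depth.
- optics.camera_model(name): a dict with "K" (3x3 intrinsics, pixels), "k1" (the pictures are not rectified: a ray, as slopes to the right and down, at radius r is drawn at 1 + k1 r^2 times it, then the intrinsics apply), "R" (3x3) and "t" (3): a world point X has camera coordinates R X + t. Camera axes: x right, y down, z forward; pixel columns grow to the right and rows downward; lengths in m; the calibration is good to about 2 mm. A picture is of the moment at which its call begins. camera_model takes no time and is no camera call.
- robot.hand_in(): hands the job in; it is judged then, once.
The state is a dict: "clock": time; "joints": joint angles; "qvel": joint speeds; "joint_torque": joint torques, N m; "position": TCP position; "tool_rot": TCP orientation; "force": force on the tool from outside, world axes, zero at the start; "moment": the same for the moment, N m; "grip_width": finger opening in m; "grasp_force": force on a finger pad.
Only numpy, scipy, OpenCV 4.12 (cv2) and the standard library are available. Lean on these libraries where they do the work, as an engineer would, in place of code of your own. Each camera call takes 0.05 s, during which the arm holds its last target. There are 200 camera calls.

## Working session

There is one attempt and no reset: what is moved stays moved. The work goes in short steps, Python scripts to look and compute and a tool call to move; the robot and the scene stay as the last step left them, time stands still between calls to the robot, and variables do not carry over. Pictures are saved under pics/ and viewed, at most 10 in all, crops included, and the job is handed in when it is done.

Besides the shell and the picture viewer there is one more tool, called after ">>>" as name(argument=value, ...) on one line, values as JSON. servo_tool: Moves the arm, as the interface text tells. Its arguments: {"type":"object","properties":{"twist":{"type":"array"},"offset":{"type":"array"},"gripper":{"type":"array"},"squeeze":{"type":"number"}},"required":["twist","offset","gripper"]}

```bash
mkdir -p pics; cat > h.py <<'E'
import numpy as np, cv2
from station import robot, optics
def snap(n,f):
    im=optics.snapshot(n); cv2.imwrite('pics/'+f,cv2.cvtColor(im,cv2.COLOR_RGB2BGR)); return im
def ray(n,px):
    m=optics.camera_model(n); K=np.array(m['K']);R=np.array(m['R']);t=np.array(m['t'])
    d=np.linalg.solve(K,[px[0],px[1],1.])[:2]; u=d.copy()
    for _ in range(30): u=d/(1+m['k1']*(u@u))
    return -R.T@t, R.T@np.array([u[0],u[1],1.])
def onz(n,px,z):
    c,d=ray(n,px); return c+d*(z-c[2])/d[2]
def proj(n,X):
    m=optics.camera_model(n); p=np.array(m['R'])@np.array(X)+np.array(m['t']); u=p[:2]/p[2]
    u=u*(1+m['k1']*(u@u)); return (np.array(m['K'])@[u[0],u[1],1])[:2]
E
python3 - <<'E'
from h import *
snap('top','top0.png'); snap('side','side0.png')
s=robot.read_state(); print(s['clock'],s['position'],s['tool_rot'],s['grip_width'])
for n in('top','side'): print(n,ray(n,(280,210)))
E
```

```text
0.1 [ 0.15734829 -0.63015762  0.23044383] [-3.11656045e+00 -3.83189299e-01  4.47416264e-04] 0.08516316878951914
top (array([ 0.38349263, -0.01447186,  1.03054433]), array([ 0.04173124,  0.02263637, -0.99891778]))
side (array([0.18859656, 0.69934987, 0.65050569]), array([ 0.27135262, -0.74514912, -0.60942941]))
```

View pics/top0.png

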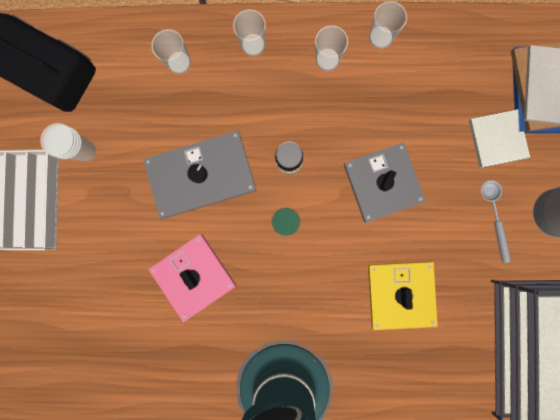

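View pics/side0.png

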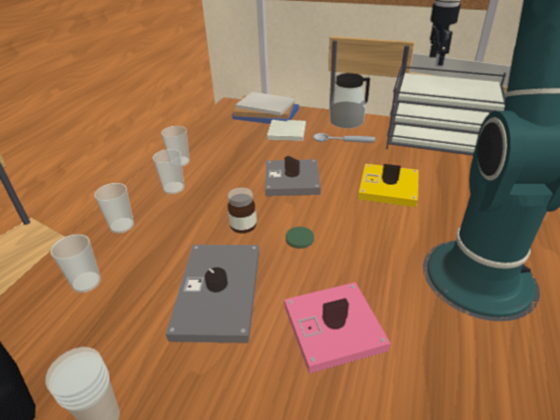

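In both views the grey square counter is at top (385,182) and side (292,177), the grey oblong with the round knob is at top (200,175), and the pink and yellow look-alikes are at top (192,278) and (403,296). The target is the grey square one with the bar grip. I'll measure it and confirm with an enlarged crop.

```bash
python3 - <<'E'
from h import *
im=cv2.cvtColor(cv2.imread('pics/top0.png'),cv2.COLOR_BGR2RGB)
x0,y0=335,130; c=im[y0:235,x0:440]
cv2.imwrite('pics/crop0.png',cv2.cvtColor(cv2.resize(c,None,fx=5.5,fy=5.5,interpolation=cv2.INTER_CUBIC),cv2.COLOR_RGB2BGR))
hsv=cv2.cvtColor(c,cv2.COLOR_RGB2HSV)
m=((hsv[...,1]<70)).astype(np.uint8)
k=max(cv2.findContours(m,cv2.RETR_EXTERNAL,cv2.CHAIN_APPROX_NONE)[0],key=cv2.contourArea)
b=cv2.boxPoints(cv2.minAreaRect(k))+[x0,y0]; print('box',b)
P=np.array([onz('top',p,.024) for p in b]); print(P.round(4), P.mean(0))
print('sides',[np.linalg.norm(P[i]-P[i-1]).round(4) for i in range(4)],'ang',[np.arctan2(*(P[i]-P[i-1])[[1,0]]).round(3) for i in range(4)])
w=np.argwhere((c.min(2)>190))[:,::-1]+[x0,y0]
print('window',onz('top',w.mean(0),.022),w.mean(0))
d=(c.max(2)<45).astype(np.uint8)
k=max(cv2.findContours(d,cv2.RETR_EXTERNAL,cv2.CHAIN_APPROX_NONE)[0],key=cv2.contourArea)
print('dark',cv2.minAreaRect(k),cv2.boundingRect(k))
print('proj axis',proj('top',[*P.mean(0)[:2],.072]),proj('top',[*P.mean(0)[:2],.03]))
E
```

```text
box [[343.52415562 162.98140717]
 [404.34609222 141.87992096]
 [424.94200134 201.24459839]
 [364.12006378 222.34608459]]
[[ 0.5374 -0.1427  0.024 ]
 [ 0.5879 -0.288   0.024 ]
 [ 0.4461 -0.3345  0.024 ]
 [ 0.3963 -0.1901  0.024 ]] [ 0.49192915 -0.23881245  0.024     ]
sides [np.float64(0.1488), np.float64(0.1539), np.float64(0.1492), np.float64(0.1527)] ang [np.float64(0.325), np.float64(-1.236), np.float64(-2.825), np.float64(1.903)]
window [ 0.53727074 -0.22312456  0.022     ] [377.2481203  163.10526316]
dark ((52.200008392333984, 50.399993896484375), (15.205260276794434, 20.57182502746582), 63.43495178222656) (42, 41, 19, 20)
proj axis [388.9951723  179.68580607] [384.84978128 181.69558668]
```

View pics/crop0.png

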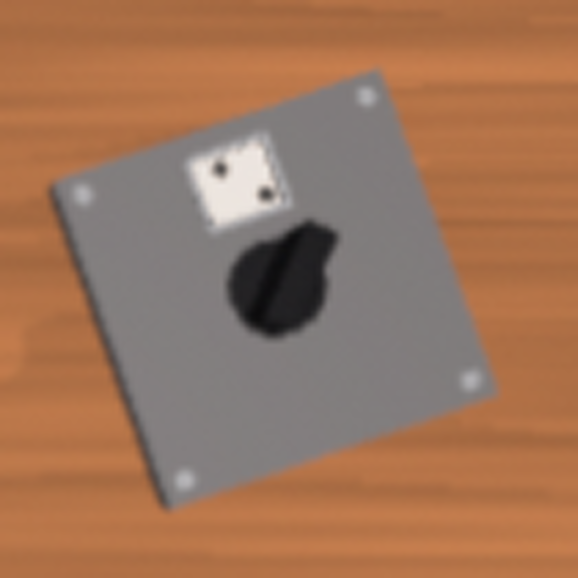

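The crop shows the grey square housing with a bar grip and two dots near mid-window, so this is the counter to set. Next I'll get the bar's direction more exactly.

```bash
python3 - <<'E'
from h import *
o=np.array([335,130]); f=lambda p:(np.array(p)+.5)/5.5-.5+o
A=np.array([.4919,-.2388])
for p in [(310,222),(338,240),(325,230)]:
    q=onz('top',f(p),.072)[:2]-A; print(p,q.round(4),np.arctan2(q[1],q[0]).round(3))
for p in [(220,170),(265,193),(242,181)]:
    q=onz('top',f(p),.022)[:2]-A; print(p,q.round(4),np.arctan2(q[1],q[0]).round(3))
m=cv2.imread('pics/crop0.png'); s=cv2.imread('pics/side0.png')
# predicted bar top outline for several dials, as dots on an enlarged crops
im=cv2.resize(s[140:210,250:340],None,fx=6,fy=6,interpolation=cv2.INTER_CUBIC)
g=cv2.convertScaleAbs(m,alpha=2.5); im=cv2.convertScaleAbs(im,alpha=1.8)
out=np.zeros((max(g.shape[0],im.shape[0]),800,3),np.uint8)
g=g[140:400,160:420]; g=cv2.resize(g,(400,400)); im=cv2.resize(im[:400,60:460],(400,400))
out[:400,:400]=g; out[:400,400:]=im
cv2.imwrite('pics/crop1.png',out[:400])
E
```

```text
(310, 222) [ 0.0221 -0.0048] -0.212
(338, 240) [ 0.0147 -0.0162] -0.833
(325, 230) [ 0.0188 -0.0109] -0.524
(220, 170) [0.0516 0.0219] 0.401
(265, 193) [0.0416 0.0026] 0.062
(242, 181) [0.0468 0.0125] 0.26
```

View pics/crop1.png

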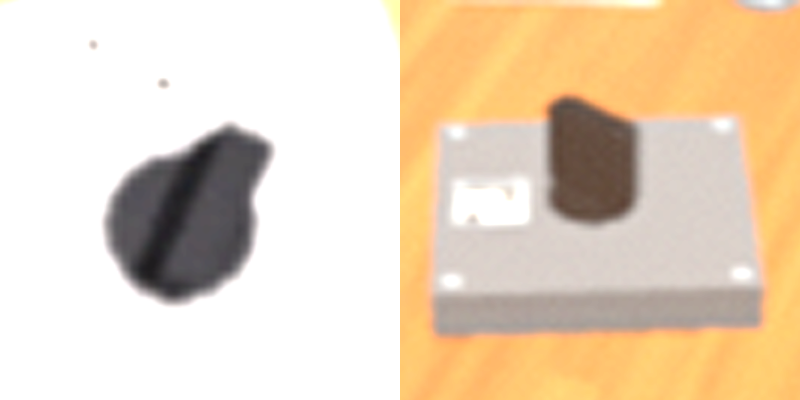

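>>> servo_tool(twist=[[0,0,0],[0,0,0],[0,0,0],[0,0,0],[0,0,0],[0,0,0],[0,0,0],[0,0,0],[0,0,0],[0,0,0],[0,0,0],[0,0,0],[0,0,0],[0,0,0],[0,0,0],[0,0,0],[0,0,0],[0,0,0],[0,0,0],[0,0,0]], offset=[[0,0,-0.02],[0.01,-0.007,-0.02],[0.026,-0.0185,0],[0.026,-0.0185,0],[0.026,-0.0185,0],[0.026,-0.0185,0],[0.026,-0.0185,0],[0.026,-0.0185,0],[0.026,-0.0185,0],[0.026,-0.0185,0],[0.026,-0.0185,0],[0.026,-0.0185,0],[0.026,-0.0185,0],[0.026,-0.0185,0],[0.026,-0.0185,0],[0.026,-0.0185,0],[0.026,-0.0185,0],[0.02,-0.0135,0],[0,0,0],[0,0,0]], gripper=[1,1,1,1,1,1,1,1,1,1,1,1,1,1,1,1,1,1,1,1])

```text
clock: 2.1
position: [0.4925, -0.2396, 0.2708]
tool_rot: [-3.118, -0.385, 0.002]
force: [-0.0, -0.2, -0.0]
grip_width: 0.0849
grasp_force: 0.0
```

>>> servo_tool(twist=[[0,0,-8.3],[0,0,-8.3],[0,0,-8.3],[0,0,-8.3],[0,0,-8.3],[0,0,-8.3],[0,0,-8.3],[0,0,-8.3],[0,0,-8.3],[0,0,-8.3],[0,0,-8.3],[0,0,-8.3],[0,0,-8.3],[0,0,-8.3],[0,0,-8.3],[0,0,-8.3],[0,0,-8.3],[0,0,0],[0,0,0]], offset=[[0,0,0],[0,0,0],[0,0,0],[0,0,0],[0,0,0],[0,0,0],[0,0,0],[0,0,0],[0,0,0],[0,0,0],[0,0,0],[0,0,0],[0,0,0],[0,0,0],[0,0,0],[0,0,0],[0,0,0],[0,0,0],[0,0,0]], gripper=[1,1,1,1,1,1,1,1,1,1,1,1,1,1,1,1,1,1,1])

```text
clock: 4.0
position: [0.4919, -0.241, 0.271]
tool_rot: [-0.685, -3.065, 0.001]
force: [0.2, -0.6, 0.4]
grip_width: 0.0855
grasp_force: 0.0
```

```bash
cat >> h.py <<'E'
from scipy.spatial.transform import Rotation as Ro
def tell(target):
    s=robot.read_state(); R=Ro.from_rotvec(s['tool_rot']).as_matrix(); p=np.array(s['position'])
    print('t',s['clock'],'p',p.round(4),'yaw',np.arctan2(R[1,0],R[0,0]).round(4),'z',R[:,2].round(3),'toolDelta',(R.T@(np.array(target)-p)).round(4))
    print('j',np.round(s['joints'],3),'F',np.round(s['force'],1),'M',np.round(s['moment'],2),'w',round(s['grip_width'],4),s['grasp_force'])
E
python3 - <<'E'
from h import *
tell([.4919,-.2388,.037])
s=snap('side','s1.png')
cv2.imwrite('pics/s1c.png',cv2.cvtColor(cv2.resize(s[60:220,220:400],None,fx=3,fy=3),cv2.COLOR_RGB2BGR))
A=onz
print(proj('side',[.4919,-.2388,.072]),proj('side',[.4919,-.2388,.03]))
E
```

```text
t 4.0 p [ 0.4919 -0.241   0.271 ] yaw 2.7019 z [-0.001 -0.    -1.   ] toolDelta [0.0009 0.0021 0.234 ]
j [ 0.95   0.342 -0.685  1.777  0.24   1.108  1.316] F [ 0.2 -0.6  0.4] M [-0.02 -0.02  0.01] w 0.0855 0.0
[291.25856146 158.12338906] [291.43083133 171.07047817]
```

>>> servo_tool(twist=[[0,0,0],[0,0,0],[0,0,0],[0,0,0],[0,0,0],[0,0,0],[0,0,0],[0,0,0],[0,0,0],[0,0,0],[0,0,0],[0,0,0]], offset=[[0.001,0.002,0.02],[0,0,0.025],[0,0,0.025],[0,0,0.025],[0,0,0.025],[0,0,0.025],[0,0,0.025],[0,0,0.02],[0,0,0.02],[0,0,0.014],[0,0,0.01],[0,0,0]], gripper=[1,1,1,1,1,1,1,1,1,1,1,1])

```text
clock: 5.25
position: [0.492, -0.2373, 0.0362]
tool_rot: [-0.677, -3.066, -0.0]
force: [-0.3, -0.2, -1.1]
grip_width: 0.0852
grasp_force: 0.0
```

```bash
python3 - <<'E'
from h import *
tell([.4919,-.2388,.037])
s=snap('side','s2.png');t=snap('top','t2.png')
z=lambda a:cv2.resize(a,(400,400),interpolation=cv2.INTER_CUBIC)
cv2.imwrite('pics/c2.png',cv2.cvtColor(np.hstack([z(t[130:230,335:435]),z(s[110:210,242:342])]),cv2.COLOR_RGB2BGR))
E
```

```text
t 5.25 p [ 0.492  -0.2373  0.0362] yaw 2.7067 z [-0.002  0.001 -1.   ] toolDelta [-0.0005 -0.0014 -0.0008]
j [ 0.792  0.649 -0.516  1.95   0.499  0.673  1.1  ] F [-0.3 -0.2 -1.1] M [-0.01  0.02 -0.03] w 0.0852 0.0
```

View pics/c2.png

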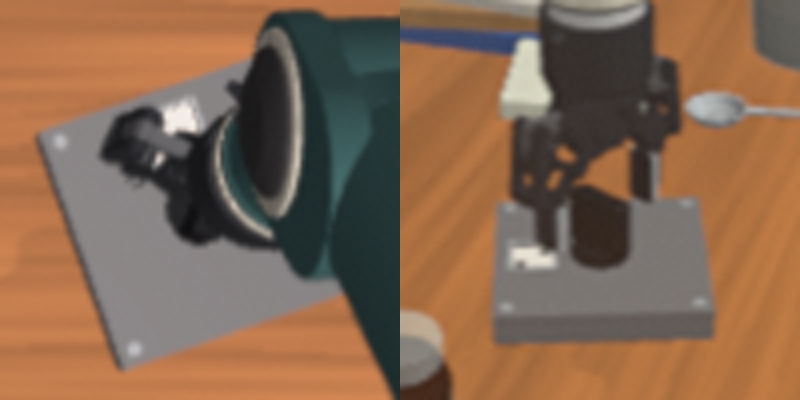

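The fingers straddle the bar, one at (545,225) and one at (645,175) in the side crop, and nothing is touching. Closing now.

>>> servo_tool(twist=[[0,0,0],[0,0,0],[0,0,0],[0,0,0],[0,0,0],[0,0,0],[0,0,0],[0,0,0],[0,0,0],[0,0,0],[0,0,0],[0,0,0]], offset=[[0,-0.001,0],[0,0,0],[0,0,0],[0,0,0],[0,0,0],[0,0,0],[0,0,0],[0,0,0],[0,0,0],[0,0,0],[0,0,0],[0,0,0]], gripper=[-1,-1,-1,-1,-1,-1,-1,-1,-1,-1,-1,-1], squeeze=30)

```text
clock: 6.55
position: [0.4924, -0.2384, 0.0375]
tool_rot: [0.677, 3.068, -0.0]
force: [-1.7, 0.1, 4.7]
grip_width: 0.0156
grasp_force: 34.5
```

```bash
python3 - <<'E'
from h import *
tell([.4919,-.2388,.037])
E
```

```text
t 6.55 p [ 0.4924 -0.2384  0.0375] yaw 2.7074 z [ 0. -0. -1.] toolDelta [ 0.0003 -0.0006  0.0005]
j [ 0.794  0.647 -0.517  1.949  0.499  0.673  1.103] F [-1.7  0.1  4.7] M [ 0.16  0.23 -0.05] w 0.0156 34.533541202545166
```

>>> servo_tool(twist=[[0,0,4],[0,0,5],[0,0,5],[0,0,5],[0,0,5],[0,0,5],[0,0,5],[0,0,5],[0,0,5],[0,0,5],[0,0,5],[0,0,5],[0,0,5],[0,0,5],[0,0,5],[0,0,2.6],[0,0,0],[0,0,0],[0,0,0]], offset=[[0,0,0],[0,0,0],[0,0,0],[0,0,0],[0,0,0],[0,0,0],[0,0,0],[0,0,0],[0,0,0],[0,0,0],[0,0,0],[0,0,0],[0,0,0],[0,0,0],[0,0,0],[0,0,0],[0,0,0],[0,0,0],[0,0,0]], gripper=[-1,-1,-1,-1,-1,-1,-1,-1,-1,-1,-1,-1,-1,-1,-1,-1,-1,-1,-1])

```text
clock: 8.45
position: [0.4919, -0.2386, 0.0375]
tool_rot: [-2.432, -1.988, 0.001]
force: [-2.4, 0.2, 6.7]
grip_width: 0.0156
grasp_force: 34.7
```

```bash
python3 - <<'E'
from h import *
tell([.4919,-.2388,.037])
s=snap('side','s3.png');t=snap('top','t3.png')
z=lambda a:cv2.resize(a,(400,400),interpolation=cv2.INTER_CUBIC)
cv2.imwrite('pics/c3.png',cv2.cvtColor(np.hstack([z(t[130:230,335:435]),z(s[155:200,255:300])]),cv2.COLOR_RGB2BGR))
E
```

```text
t 8.45 p [ 0.4919 -0.2386  0.0375] yaw 1.3703 z [-0.001 -0.    -1.   ] toolDelta [-0.0002 -0.      0.0005]
j [ 0.539  0.586 -0.187  1.966  0.183  0.606  0.031] F [-2.4  0.2  6.7] M [ 0.13  0.45 -0.08] w 0.0156 34.692420959472656
```

View pics/c3.png

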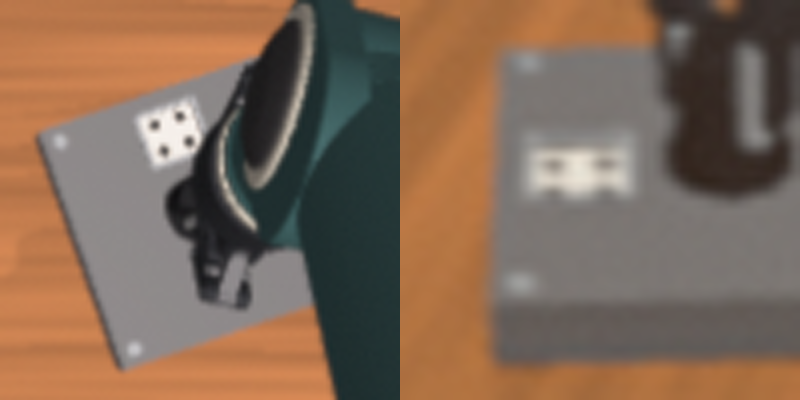

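The window shows four dots centred at about (171,133) in the top crop, with the window's middle at about (170,133). Letting go and rising.

>>> servo_tool(twist=[[0,0,0],[0,0,0],[0,0,0],[0,0,0],[0,0,0],[0,0,0],[0,0,0],[0,0,0],[0,0,0],[0,0,0],[0,0,0],[0,0,0],[0,0,0],[0,0,0],[0,0,0],[0,0,0],[0,0,0],[0,0,0],[0,0,0]], offset=[[0,0,0],[0,0,0],[0,0,0],[0,0,0],[0,0,0],[0,0,0],[0,0,0],[0,0,0],[0,0,0],[0,0,0],[0,0,-0.01],[0,0,-0.02],[0,0,-0.03],[0,0,-0.03],[0,0,-0.03],[0,0,-0.03],[0,0,-0.02],[0,0,-0.01],[0,0,0]], gripper=[1,1,1,1,1,1,1,1,1,1,1,1,1,1,1,1,1,1,1])

```text
clock: 10.45
position: [0.493, -0.2387, 0.2189]
tool_rot: [2.43, 1.986, 0.002]
force: [0.4, 0.7, 0.4]
grip_width: 0.0856
grasp_force: 0.0
```

>>> servo_tool(twist=[[0,0,0],[0,0,0],[0,0,0],[0,0,0],[0,0,0],[0,0,0],[0,0,0],[0,0,0]], offset=[[0,0.02,0],[0,0.03,0],[0,0.03,0],[0,0.03,0],[0,0.02,0],[0,0.01,0],[0,0,0],[0,0,0]], gripper=[1,1,1,1,1,1,1,1])

```text
clock: 11.25
position: [0.6284, -0.2661, 0.2163]
tool_rot: [-2.431, -1.987, 0.002]
force: [-0.5, 0.7, -0.2]
grip_width: 0.0855
grasp_force: 0.0
```

```bash
python3 - <<'E'
from h import *
tell([.4919,-.2388,.2])
t=snap('top','t4.png')
z=lambda a:cv2.resize(a,(400,400),interpolation=cv2.INTER_CUBIC)
cv2.imwrite('pics/c4.png',cv2.cvtColor(np.hstack([z(t[130:230,335:435]),z(t[145:185,360:400])]),cv2.COLOR_RGB2BGR))
E
```

```text
t 11.25 p [ 0.6284 -0.2661  0.2163] yaw 1.3704 z [-0.002  0.001 -1.   ] toolDelta [-0.0005 -0.1391  0.0166]
j [ 0.503  0.552 -0.221  1.516  0.13   1.09   0.053] F [-0.5  0.7 -0.2] M [0.03 0.06 0.  ] w 0.0855 0.0
```

View pics/c4.png

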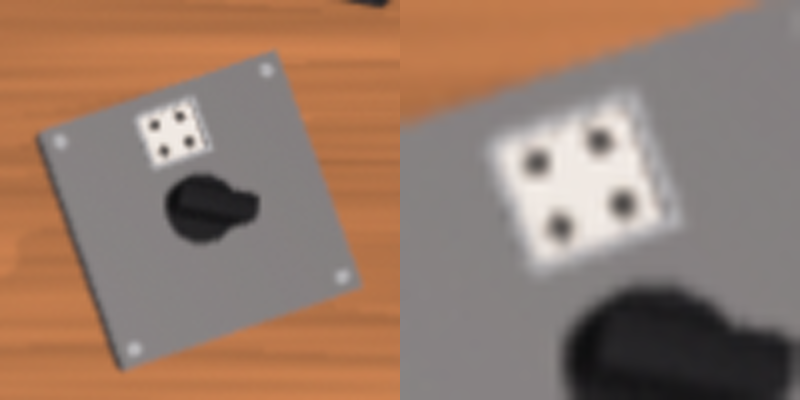

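The four dots are centred at (580,183) and the window at about (585,183) in the 10x crop. That is within about 1 mm, and the arm is clear. Handing in.

```bash
python3 -c "
from station import robot
print(robot.hand_in())"
```

```text
the job is handed in; nothing more can be done
None
```

The square counter is set to four: the four dots stand in mid-window to within about 1 mm, the grip is released and the arm is clear, the oblong counter was not touched, and the job was handed in at about 11 s (the result was not reported back).

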